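Swap objective and filter cube, then hold the sprung lens arm on its stop

ROBOT

A 6-joint arm with a two-finger parallel gripper is mounted at the origin on a cart in front of the work surface, level with it; the furniture and walls round the work are solid. World frame = base frame: x ahead of the robot, y to its left, z up, the work surface at z = 0. Lengths are in mm, angles in rad, forces in N, time in s.
With the tool pointing down it reaches from about 275 to 750 mm from the base axis. Payload 10.2 kg.
Tool frame: the origin (TCP) lies between the finger pads; the fingertips stand 19 mm ahead of it and the grasp point (between the pads) is the TCP; z points along the fingers, y is the line along which they close (so a half turn about z gives the same grasp; the last joint's range is limited). The gripper opens to 85 mm and grips with 20 to 120 N. Pads are 22 mm wide; open, the fingers measure 114 mm over their backs; the gripper's body (76 mm by 85 mm) begins 54 mm behind the grasp point. The pads swing forward as they close: fully open they stand 13 mm farther back than shut.
Start: joints at [-1.461, 0.313, 1.498, -0, 1.331, -0.223], TCP at [171.5, -496.205, 250.294] pointing down, gripper open.
Joint ranges: [-2.94, 2.94], [-0.97, 2.17], [0.19, 2.56], [-1.23, 4.37], [0.02, 3.11], [-2.88, 2.88]. Speed limits (rad/s): [2.39, 2.39, 3.01, 3.14, 3.14, 3.14].

INTERFACE

Orientations are given as a unit quaternion [w, x, y, z].
In Python, from rig import sense, capture, finish_job gives the robot as it stands. The module is installed in compiled form; this text tells all that it offers.
- The arm moves only by the tool move_arm, never from a script. Its argument "moves" is a list of rows, each an object with "turn": the turn, a rotation vector about the tool's x, y, z in rad, a list of three; "translation": the shift along the tool's x, y, z in mm, a list of three; "hand": the opening, from 0 (shut) to 1 (fully open). In form: [{"turn": [wx, wy, wz], "translation": [x, y, z], "hand": hand}, ...]. A call has 1 to 10 rows; each row shifts and turns the commanded pose from where the row before left it, along the tool's axes as they then stand; what a row does not reach is not made up. A row lasts 1/12 s, in which the tool goes at most 41.7 mm and 7.16 degrees, less where a joint would pass 70% of its speed; a pose out of reach is approached as far as the arm can. A call with a gripper value outside its range is refused whole. The fingers move at their own pace and stop on an object; "grip_force" is the grip in N (left out, the last holds). Time passes only in rows, so rows that do not move let the fingers close. It gives the time, the measured TCP pose, the force, the opening and the grip force at its end, in the units of the state.
- sense(): the state, without advancing time (a new reading comes with each control period).
- capture(name): name is "scene" or "top" or "wrist"; returns a dict with "image" (384x512x3 uint8, blue, green, red), "z_map" (384x512 float32, mm along the optical axis (not along the pixel's ray), 0 where there is no reading), "vertical_fov" (degrees; the focal length in pixels is half the picture's height over the tangent of half this angle, whatever the lens; pixels are square), "cx", "cy" (the principal point, pixels), "R" (3x3) and "t" (3): a world point X has camera coordinates R X + t; the wrist camera has in their place "T_tool_cam" (4x4, takes a point from camera to tool coordinates, whose origin is the TCP and whose axes are the flange's). Camera axes: x right, y down, z forward; pixel columns grow to the right and rows downward; lengths in mm; the calibration is good to about 2 mm. The wrist camera is an equidistant fisheye: a pixel r from the principal point sees the ray r / f radians off the axis. A picture is of the moment at which its call begins: read the wrist's pose just before it.
- finish_job(): hands the job in; it is judged then, once.
The state is a dict: "time_s": time; "joints": joint angles; "dq": joint speeds; "tau": joint torques, N m; "eef_pos": TCP position; "ee_rot": TCP orientation; "force": force on the tool from outside, world axes, zero at the start; "wrist_torque": the same for the moment, N m; "grip_width": opening from 0.0 (shut) to 1.0 (fully open); "grip_force": force on a finger pad.
Only numpy, scipy, OpenCV 4.12 (cv2) and the standard library are available. Lean on these libraries where they do the work, as an engineer would, in place of code of your own. Each camera call takes 0.05 s, during which the arm holds its last target. There are 200 camera calls.

TASK

The objective is to be inspected: exchange the places of the microscope objective and the black filter cube, so that the objective stands upright inside the rim of the viewing seat on the lens stand and the cube sits flat inside the rim of the waiting seat, and let both go while the lens arm is still parked. Then take the lens arm by its upright peg, swing it round against its spring until it is fully against its stop with the lens over the objective, and finish still holding it there by the peg, because it springs back if released. Do not tip either thing over on the way, and leave the small brown oil bottle where it is.

Things in the scene. Friction and masses are not known exactly. Their poses are not given: they have to be found in the camera images.
- lens_stand: fixed aluminium base plate 190 x 85 x 8 mm with the viewing seat, a grey pivot post 100 mm behind it (toward the stand's +x, post radius 12 mm, coil spring round it) and the lens arm on top. Origin: on the bench under the centre of the viewing seat; the plate runs from x = -45 to +145 mm of it. z up. A thin steel stop pin (8 mm thick, top 93 mm high) stands at x = 74, y = 11 mm
- view_seat (a point): centre of the floor of the viewing seat, 10 mm above the bench: a round grey recess, inner radius 33 mm, rim 3 mm wide rising 4 mm above its floor. The parked arm is clear of the space above it
- waiting_stand: fixed aluminium plate 90 x 90 x 8 mm carrying the waiting seat; origin on the bench under its centre. It may stand left or right of the lens stand, about 0.3 m from it; the bench midway between the two is bare, with room to set one thing down for a moment
- wait_seat (a point): centre of the floor of the waiting seat, 10 mm above the bench; same round recess as the viewing seat (inner radius 33 mm, rim 4 mm above the floor)
- objective: microscope objective, a light metal round barrel 26 mm across and 46 mm tall, narrower at the top, about 0.12 kg, loose; starts upright in the waiting seat. Origin at the centre of its underside, z up. Grasp the barrel about 25 mm above its underside
- cube: black fluorescence filter cube, 36 (x) x 32 (y) mm and 38 mm tall, about 0.085 kg, loose; starts in the viewing seat. Origin at the centre of its underside, z up; the y sides lie at -15 and +17 mm. Grasp across y about 22 mm above its underside
- lens_arm (a joint): angle of the lens arm about its vertical pivot, rad: 0 = parked (where the spring keeps it), 1.5 = against the stop, lens over the viewing seat. Grows clockwise seen from above. In the stand's frame the arm points from the pivot along the angle pi + 1.5 - value (counterclockwise from +x): nearly to -y when parked, to -x at the stop
- pivot (a point): point on the vertical pivot axis of the lens arm, 85 mm above the bench, 100 mm from the viewing seat's centre toward the stand's +x. The spring needs about 1.4 N at the peg to leave the park and 4.1 N at the stop; it drives the arm back when released
- peg: black upright round peg at the free end of the lens arm, 12 mm thick, 140 mm from the pivot axis, from 94 to 140 mm above the bench; 3 mm flange 18 mm wide at its foot. Origin at its foot. The steel arm below it lies 85 to 95 mm above the bench; its lens ring, 54 mm across, is centred 100 mm from the pivot. It turns freely on its own axis. Can be pinched from above
- peg_grip (a point): point on the axis of the peg, 120 mm above the bench, where to pinch it
- oil_bottle: small brown dropper bottle, 27 mm across, 61 mm tall, standing left of the work; leave it alone. Origin at the centre of its underside
There are look-alikes about, which are no part of the job. Leave any turquoise or yellow look-alike of the cube alone.

How it is judged (in metres and radians):
On the way:
1. objective stands in the viewing seat and cube in the waiting seat, both let go, the lens arm still parked (horizontal distance between objective and view_seat below 0.021 m and z of objective in the frame of view_seat below 0.002 m and angle between each of objective, cube's own z axis and vertical below 0.06 rad and horizontal distance between cube and wait_seat below 0.021 m and z of cube in the frame of wait_seat below 0.002 m and contact force between the fingers and objective below 0.1 N and contact force between the fingers and cube below 0.1 N and value of joint lens_arm below 0.25 rad), for 0.2 s.
At the end, for the whole second after the job is handed in: The lens arm is held at its stop (joint above 1.43 of 1.5 rad) with the fingers bearing on the peg (over 1.5 N); objective in the viewing seat and cube in the waiting seat, each within 21 mm of the seat's centre, flat on its floor (within 2 mm), upright (within 0.06 rad) and at rest (value of joint lens_arm above 1.43 rad and contact force between the fingers and peg above 1.5 N and horizontal distance between objective and view_seat below 0.021 m and z of objective in the frame of view_seat below 0.002 m and angle between each of objective, cube's own z axis and vertical below 0.06 rad and horizontal distance between cube and wait_seat below 0.021 m and z of cube in the frame of wait_seat below 0.002 m and linear speed of each of objective, cube below 0.02 m/s); the arm keeps its last pose, push and grip.
It fails at once if the objective or the cube is tipped over (angle between any of objective, cube's own z axis and vertical above 0.7 rad).
It fails at once if the oil bottle is moved by more than 20 mm (distance of oil_bottle from where it was at the start of the episode above 0.02 m).
It also fails if it takes over 72 s, if anything falls off the work surface, if the arm or the gripper's body presses on something with over 40 N, if the wrist force passes 120 N, or if a joint passes its speed limit or range.

## Working session

There is one attempt and no reset: what is moved stays moved. The work goes in short steps, Python scripts to look and compute and a tool call to move; the robot and the scene stay as the last step left them, time stands still between calls to the robot, and variables do not carry over. Pictures are saved under pics/ and viewed, at most 10 in all, crops included, and the job is handed in when it is done.

Besides the shell and the picture viewer there is one more tool, called after "Call:" as name(argument=value, ...), one argument or row to a line, values as JSON. move_arm: Moves the arm, as the interface text tells. Its arguments: {"type":"object","properties":{"moves":{"type":"array","items":{"type":"object","properties":{"turn":{"type":"array","items":{"type":"number"}},"translation":{"type":"array","items":{"type":"number"}},"hand":{"type":"number"}}}},"grip_force":{"type":"number"}},"required":["moves"]}

```bash
mkdir -p pics
cat > h.py <<'E'
import numpy as np, cv2, pickle
from rig import sense, capture
def cap(n):
    c=capture(n); pickle.dump(c,open(f'{n}.pkl','wb')); return c
def world(c,u,v,z=None):
    """pixel -> world; on plane z if given, else by depth"""
    f=c['image'].shape[0]/2/np.tan(np.radians(c['vertical_fov'])/2)
    R=np.array(c['R']);t=np.array(c['t'])
    d=np.array([(u-c['cx'])/f,(v-c['cy'])/f,1.])
    if z is None: return R.T@(d*c['z_map'][int(round(v)),int(round(u))]-t)
    o=-R.T@t; w=R.T@d
    return o+w*(z-o[2])/w[2]
E
python3 - <<'E'
from h import *
s=sense();print(s['time_s'],s['eef_pos'],s['ee_rot'],s['grip_width'])
a=cap('scene');b=cap('top')
for n,c in(('scene',a),('top',b)):
    cv2.imwrite(f'pics/{n}0.png',cv2.resize(c['image'],(800,600),interpolation=cv2.INTER_CUBIC))
    print(n,c['vertical_fov'],c['cx'],c['cy'],-np.array(c['R']).T@c['t'])
E
```

```text
0.0 [ 171.47051577 -495.96387687  249.7268735 ] [-6.45697499e-04  9.86188470e-01  1.65625738e-01  1.65192638e-05] 1.0021821443929975
scene 50.16050085432763 255.6411637981774 192.8262312955507 [116.99199468 656.44095121 628.60874368]
top 43.72949615498901 255.59020584492276 187.66374098953455 [ 415.34787585    3.16908404 1393.34922364]
```

View pics/top0.png

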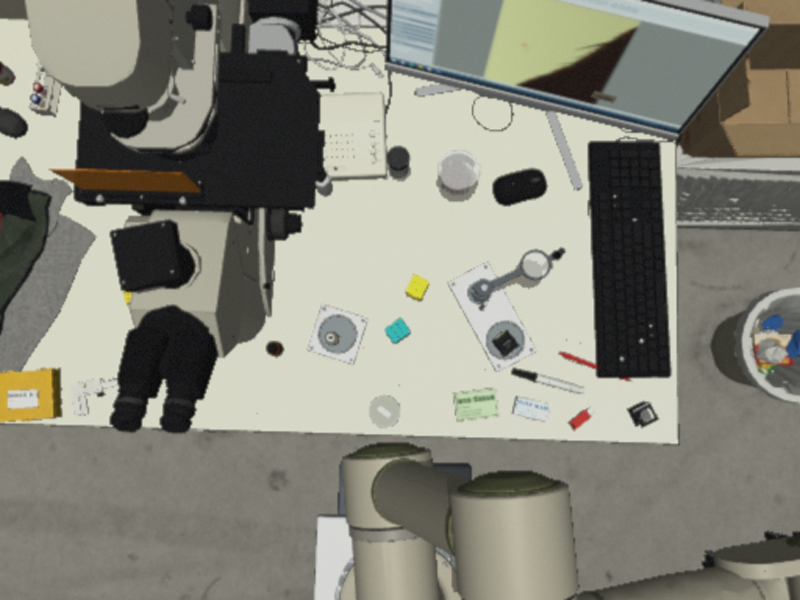

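View pics/scene0.png

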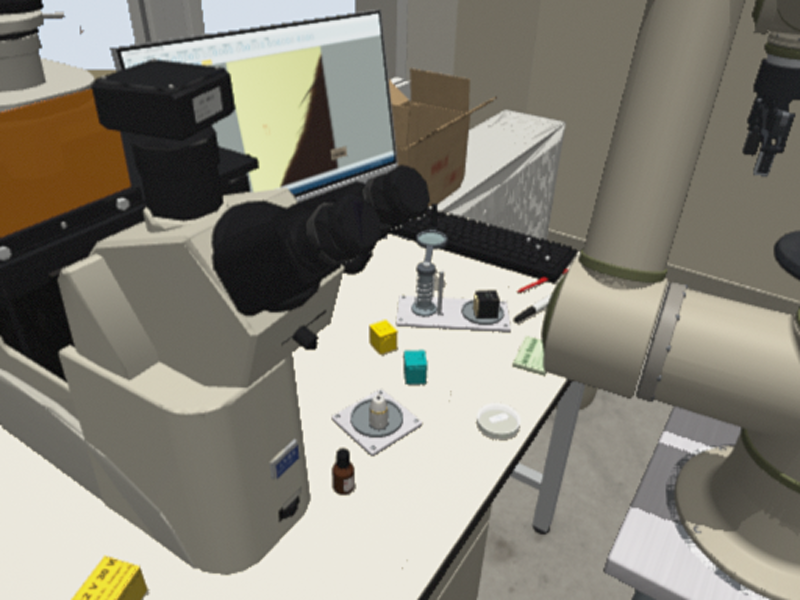

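The top view (800×600) shows the waiting stand at (338,334) with the objective, and the lens stand's viewing seat at (505,341) with the black cube. The pivot is at (482,290), the lens at (535,264), the peg at (559,253) and the bottle at (275,348). Three things resemble the cube: yellow (417,287), turquoise (398,330) and a black square item (643,413) lying on the bench. The black one in the viewing seat fits the description. I'll check it in a crop.

Run:
```python
from h import *
c=pickle.load(open('top.pkl','rb'))
im=c['image'][145:265,185:375]
cv2.imwrite('pics/crop.png',cv2.resize(im,None,fx=4.2,fy=4.2,interpolation=cv2.INTER_CUBIC))
k=.64
for n,u,v,z in(('wait',338,334,10),('view',505,341,10),('cube',505,343,38),('pivot',482,290,95),('lens',535,264,90),('peg',559,253,140),('obj',332,338,46),('bottle',275,348,60)):
    print(n,world(c,u*k,v*k,z).round(), world(c,u*k,v*k).round())
```

```text
wait [480. 130.  10.] [479. 128.  25.]
view [ 476. -179.   10.] [ 474. -174.   53.]
cube [ 471. -176.   38.] [ 471. -174.   50.]
pivot [ 560. -127.   95.] [ 560. -127.   93.]
lens [ 609. -219.   90.] [ 608. -219.   94.]
peg [ 622. -251.  140.] [ 621. -251.  141.]
obj [471. 137.  46.] [471. 136.  53.]
bottle [450. 236.  60.] [450. 237.  57.]
```

View pics/crop.png

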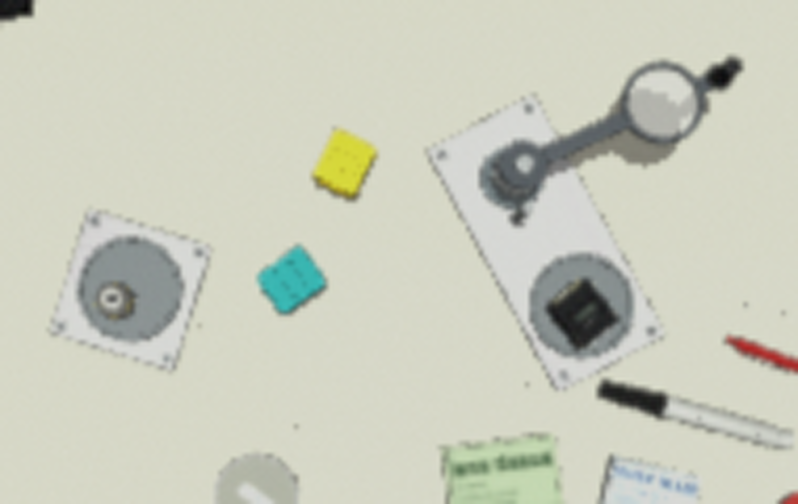

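The crop confirms that the black cube with the labelled top stands in the viewing seat (crop ~(582,313)) and the objective in the waiting seat (112,298). I'll move over the lens stand for a wrist view.

Call:
move_arm(
  moves=[
    {"turn":[0,0,0],"translation":[38,-20,0],"hand":1},
    {"turn":[0,0,0],"translation":[36,-20,0],"hand":1},
    {"turn":[0,0,0],"translation":[36,-20,0],"hand":1},
    {"turn":[0,0,0],"translation":[36,-20,0],"hand":1},
    {"turn":[0,0,0],"translation":[36,-20,0],"hand":1},
    {"turn":[0,0,0],"translation":[36,-20,0],"hand":1},
    {"turn":[0,0,0],"translation":[36,-20,0],"hand":1},
    {"turn":[0,0,0],"translation":[36,-20,0],"hand":1},
    {"turn":[0,0,0],"translation":[36,-20,0],"hand":1},
    {"turn":[0,0,0],"translation":[36,-20,0],"hand":1},
  ],
)

```text
time_s: 0.93
eef_pos: [448.4, -187.9, 250.2]
ee_rot: [-0.0, 0.986, 0.166, -0.0]
force: [1.0, -1.7, -0.1]
grip_width: 0.995
grip_force: 0.0
```

```bash
cat >> h.py <<'E'
from scipy.spatial.transform import Rotation as Ro
def toolR(s): return Ro.from_quat(np.roll(s['ee_rot'],-1)).as_matrix()
def wcap():
    s=sense(); c=capture('wrist'); c['pose']=(toolR(s),np.array(s['eef_pos'])); pickle.dump(c,open('wrist.pkl','wb')); return c
def wworld(c,u,v,z=None):
    f=c['image'].shape[0]/2/np.tan(np.radians(c['vertical_fov'])/2)
    d=np.array([u-c['cx'],v-c['cy']]);r=np.hypot(*d);th=r/f
    ray=np.array([*(d/max(r,1e-9)*np.sin(th)),np.cos(th)])
    T=np.array(c['T_tool_cam']);R,p=c['pose']
    o=R@T[:3,3]+p; w=R@T[:3,:3]@ray
    if z is None: return o+w/ray[2]*c['z_map'][int(round(v)),int(round(u))]
    return o+w*(z-o[2])/w[2]
def go(target,yaw=None):
    """shift in tool axes to world target, and turn about tool z to bring tool y to heading yaw (deg, mod 180)"""
    s=sense();R=toolR(s);d=R.T@(np.array(target)-s['eef_pos'])
    print('t',s['time_s'],'pos',np.round(s['eef_pos'],1),'shift',d.round(1),'|d|',np.linalg.norm(d).round(1),'w',s['grip_width'].__round__(3),'F',np.round(s['force'],1))
    h=np.degrees(np.arctan2(R[1,1],R[0,1])); print('tool y heading',h.round(1), 'tilt',R[:,2].round(3), 'q6',s['joints'][5])
    if yaw is not None:
        a=((yaw-h+90)%180)-90; print('turn z rad',np.radians(-a).round(3))
E
python3 - <<'E'
from h import *
go([475,-175,250])
c=wcap();print(c['vertical_fov'],c['cx'],c['cy']);print(np.array(c['T_tool_cam']).round(3))
cv2.imwrite('pics/w1.png',cv2.resize(c['image'],(800,600),interpolation=cv2.INTER_CUBIC))
E
```

```text
t 0.9333 pos [ 448.4 -187.9  250.2] shift [29.4 -3.5  0.2] |d| 29.6 w 0.995 F [ 1.  -1.7 -0.1]
tool y heading -70.9 tilt [-0.  0. -1.] q6 0.5995344514834421
65.70646984690485 251.83502457884103 187.57511999930452
[[ 0.00000e+00 -9.53000e-01 -3.03000e-01  7.67880e+01]
 [ 1.00000e+00  1.00000e-03 -0.00000e+00  3.64000e-01]
 [ 0.00000e+00 -3.03000e-01  9.53000e-01 -1.22079e+02]
 [ 0.00000e+00  0.00000e+00  0.00000e+00  1.00000e+00]]
```

View pics/w1.png

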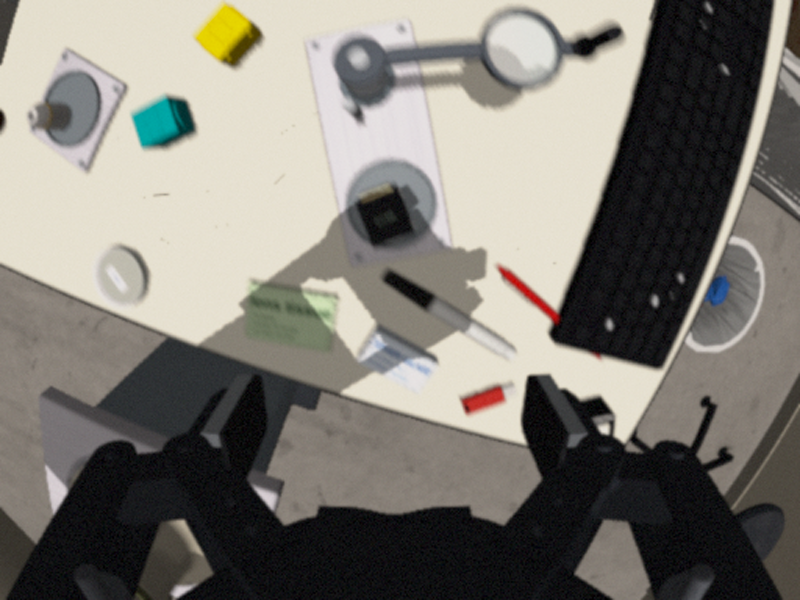

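The wrist view shows the cube at (385,215) of 800×600, with an amber face on its far side. The seat is at (391,203), the pivot at (361,62), the peg from (583,47) to (617,33) and the objective at (40,115). Next is a crop for the cube's corners.

Run:
```python
from h import *
c=pickle.load(open('wrist.pkl','rb'))
im=c['image'][95:175,210:295]
cv2.imwrite('pics/w1c.png',cv2.resize(im,None,fx=7,fy=7,interpolation=cv2.INTER_CUBIC))
k=.64
for n,u,v,z in(('seat',391,203,14),('cube',385,218,48),('pivot',361,53,97),('lens',521,47,95),('peg top',615,34,140),('peg foot',584,47,97),('wait',74,108,14),('objtop',37,115,56),('cnr1',307,40,8),('cnr2',408,20,8),('cnr3',452,247,8),('cnr4',348,264,8),
 ('w1',67,49,8),('w2',126,86,8),('w3',86,170,8),('turq',163,122,38),('yell',225,32,38)):
    print(n,wworld(c,u*k,v*k,z).round(), wworld(c,u*k,v*k).round())
```

```text
seat [ 482. -175.   14.] [ 485. -174.   47.]
cube [ 474. -173.   48.] [ 474. -173.   47.]
pivot [ 570. -126.   97.] [ 570. -126.   98.]
lens [ 609. -213.   95.] [ 610. -214.   89.]
peg top [ 626. -251.  140.] [ 626. -251.  139.]
peg foot [ 626. -250.   97.] [ 521. -163.  372.]
wait [484. 126.  14.] [483. 132.   7.]
objtop [476. 133.  56.] [475. 137.  52.]
cnr1 [584. -70.   8.] [586. -67.  -3.]
cnr2 [ 624. -139.    8.] [ 627. -139.   -3.]
cnr3 [ 464. -233.    8.] [ 463. -233.    6.]
cnr4 [ 423. -158.    8.] [ 420. -158.   -1.]
w1 [536. 159.   8.] [536. 168.  -1.]
w2 [513.  77.   8.] [513.  82.   1.]
w3 [431. 101.   8.] [430. 102.   5.]
turq [493.  14.  38.] [493.  14.  38.]
yell [571. -14.  38.] [571. -14.  38.]
```

View pics/w1c.png

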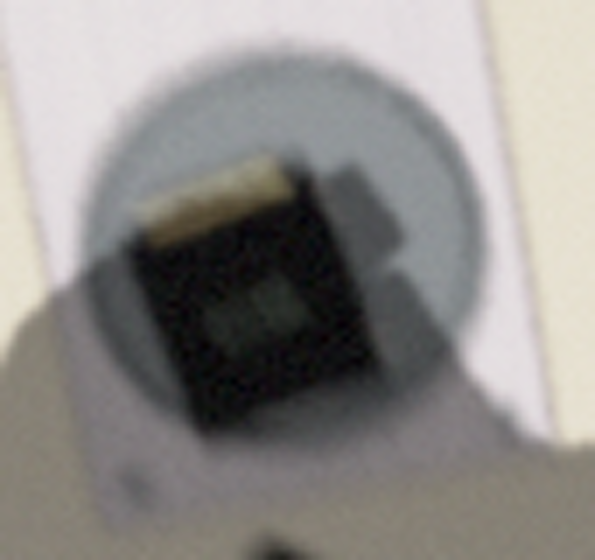

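Run:
```python
from h import *
c=pickle.load(open('wrist.pkl','rb'))
P=[wworld(c,u/7+210-.4,v/7+95-.4,48)[:2] for u,v in((140,245),(305,180),(378,372),(200,435),(135,205),(275,155))]
print(np.round(P,1))
for i in range(4):
    d=P[(i+1)%4]-P[i]; print(np.linalg.norm(d).round(1),np.degrees(np.arctan2(d[1],d[0])).round(1))
print('centre',np.mean(P[:4],0))
for n,u,v,z in (('seat rim L',90,230,14),('R',482,230,14),('T',285,50,14),('B',300,430,14)): print(n,wworld(c,u/7+210,v/7+95,z).round(1))
```

```text
[[ 478.4 -152. ]
 [ 496.4 -173. ]
 [ 471.4 -193.9]
 [ 452.6 -170.6]
 [ 484.2 -149.3]
 [ 498.6 -167.4]]
27.7 -49.5
32.5 -140.1
30.0 128.9
31.8 35.7
centre [ 474.70041264 -172.39129248]
seat rim L [ 473.4 -142.4   14. ]
R [ 495.5 -206.3   14. ]
T [ 513.6 -164.1   14. ]
B [ 451.7 -188.3   14. ]
```

```bash
python3 -c "
from h import *
go([474,-173,100],-51)"
```

```text
t 0.9833 pos [ 451.7 -183.   250.2] shift [ 24.   -1.8 150.2] |d| 152.2 w 0.999 F [ 1.3  5.4 -1.1]
tool y heading -70.7 tilt [ 0.002  0.002 -1.   ] q6 0.6050473777132063
turn z rad -0.343
```

Call:
move_arm(
  moves=[
    {"turn":[0,0,0],"translation":[29,-7,0],"hand":1},
    {"turn":[0,0,-0.115],"translation":[0,0,30],"hand":1},
    {"turn":[0,0,-0.115],"translation":[0,0,30],"hand":1},
    {"turn":[0,0,-0.115],"translation":[0,0,30],"hand":1},
    {"turn":[0,0,0],"translation":[0,0,30],"hand":1},
    {"turn":[0,0,0],"translation":[0,0,10],"hand":1},
    {"turn":[0,0,0],"translation":[0,0,0],"hand":1},
    {"turn":[0,0,0],"translation":[0,0,0],"hand":1},
  ],
)

```text
time_s: 1.65
eef_pos: [472.9, -174.1, 121.2]
ee_rot: [0.0, 0.943, 0.332, 0.0]
force: [-0.6, 0.5, 0.4]
grip_width: 1.0
grip_force: 0.0
```

Run:
```python
from h import *
go([474,-173,36],-51)
c=wcap()
cv2.imwrite('pics/w2.png',cv2.resize(c['image'],(800,600),interpolation=cv2.INTER_CUBIC))
```

```text
t 1.65 pos [ 472.9 -174.1  121.2] shift [ 1.5 -0.2 85.2] |d| 85.2 w 1.0 F [-0.6  0.5  0.4]
tool y heading -51.2 tilt [ 0.001 -0.    -1.   ] q6 0.30805226477126496
turn z rad -0.004
```

View pics/w2.png

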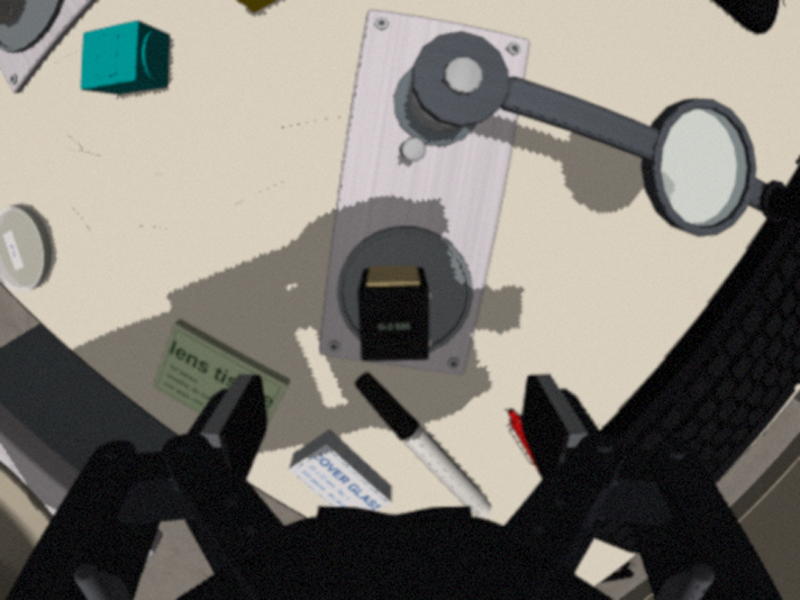

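The cube is squared up between the fingers. Its top corners are at (360,286), (424,286), (428,358) and (362,358). The seat rim spans u 338–471 and v 226–350, and the stop pin is at (413,149).

Run:
```python
from h import *
c=pickle.load(open('wrist.pkl','rb'));k=.64
P=np.array([wworld(c,u*k,v*k,48)[:2] for u,v in((360,286),(424,286),(428,358),(362,358))]);print(P.round(1),P.mean(0))
for n,u,v,z in (('L',338,290,14),('R',471,290,14),('T',406,226,14),('B',404,351,14),('piv',464,75,98),('lens',700,168,92),('pin',413,147,93),('c1',371,12,8),('c2',528,41,8),('c3',465,373,8),('c4',320,353,8)): print(n,wworld(c,u*k,v*k,z).round(1))
m=P.mean(0); go([*m,36.],-51)
```

```text
[[ 477.7 -151.4]
 [ 495.4 -173.3]
 [ 469.8 -197.3]
 [ 450.5 -173.4]] [ 473.34999114 -173.8683933 ]
L [ 459.3 -148.2   14. ]
R [ 502.7 -202.1   14. ]
T [ 507.2 -154.6   14. ]
B [ 453.9 -196.8   14. ]
piv [ 565.2 -127.8   98. ]
lens [ 605.8 -214.9   92. ]
pin [ 537.4 -130.2   93. ]
c1 [582. -72.   8.]
c2 [ 622.5 -141.8    8. ]
c3 [ 462.8 -234.9    8. ]
c4 [ 421.1 -162.9    8. ]
t 1.7 pos [ 473.2 -174.3  121.8] shift [ 0.3 -0.4 85.8] |d| 85.8 w 1.002 F [-0.  -0.2  0.6]
tool y heading -51.2 tilt [ 0.002 -0.001 -1.   ] q6 0.3079639361555786
turn z rad -0.003
```

Call:
move_arm(
  moves=[
    {"turn":[0,0,0],"translation":[0,0,30],"hand":1},
    {"turn":[0,0,0],"translation":[0,0,30],"hand":1},
    {"turn":[0,0,0],"translation":[0,0,20],"hand":0.7},
    {"turn":[0,0,0],"translation":[0,0,5],"hand":0.6},
    {"turn":[0,0,0],"translation":[0,0,0],"hand":0.3},
    {"turn":[0,0,0],"translation":[0,0,0],"hand":0.2},
    {"turn":[0,0,0],"translation":[0,0,0],"hand":0.2},
    {"turn":[0,0,0],"translation":[0,0,0],"hand":0.2},
    {"turn":[0,0,0],"translation":[0,0,0],"hand":0.2},
  ],
  grip_force=30,
)

```text
time_s: 2.45
eef_pos: [473.6, -174.5, 37.3]
ee_rot: [0.002, 0.943, 0.332, 0.001]
force: [-0.4, -0.1, 7.4]
grip_width: 0.371
grip_force: 30.8
```

Call:
move_arm(
  moves=[
    {"turn":[0,0,0],"translation":[0,0,-20],"hand":0.2},
    {"turn":[0,0,0],"translation":[0,0,-30],"hand":0.2},
    {"turn":[0,0,0],"translation":[5,-20,-10],"hand":0.2},
    {"turn":[0,0,0],"translation":[10,-34,0],"hand":0.2},
    {"turn":[0,0,0],"translation":[10,-34,0],"hand":0.2},
    {"turn":[0,0,0],"translation":[10,-30,0],"hand":0.2},
    {"turn":[0,0,0],"translation":[8,-20,10],"hand":0.2},
    {"turn":[0,0,0],"translation":[0,0,25],"hand":0.2},
    {"turn":[0,0,0],"translation":[0,0,20],"hand":0.2},
    {"turn":[0,0,0],"translation":[0,0,0],"hand":0.2},
  ],
)

```text
time_s: 3.28
eef_pos: [418.3, -38.6, 38.8]
ee_rot: [-0.001, 0.943, 0.333, -0.001]
force: [-0.9, 0.3, -1.6]
grip_width: 0.366
grip_force: 30.1
```

Call:
move_arm(
  moves=[
    {"turn":[0,0,0],"translation":[0,0,0],"hand":0.2},
    {"turn":[0,0,0],"translation":[0,0,0],"hand":0.2},
  ],
)

```text
time_s: 3.45
eef_pos: [420.3, -39.7, 41.6]
ee_rot: [0.001, 0.943, 0.332, 0.001]
force: [-0.4, 0.5, -0.9]
grip_width: 0.373
grip_force: 30.1
```

Call:
move_arm(
  moves=[
    {"turn":[0,0,0],"translation":[0,0,8],"hand":0.2},
    {"turn":[0,0,0],"translation":[0,0,5],"hand":0.2},
    {"turn":[0,0,0],"translation":[0,0,0],"hand":0.2},
    {"turn":[0,0,0],"translation":[0,0,0],"hand":0.2},
  ],
)

```text
time_s: 3.78
eef_pos: [419.6, -39.4, 27.3]
ee_rot: [0.0, 0.943, 0.332, 0.0]
force: [-0.8, -0.1, 0.2]
grip_width: 0.37
grip_force: 30.3
```

Call:
move_arm(
  moves=[
    {"turn":[0,0,0],"translation":[0,0,0],"hand":0.6},
    {"turn":[0,0,0],"translation":[0,0,0],"hand":0.8},
    {"turn":[0,0,0],"translation":[0,0,-20],"hand":0.8},
    {"turn":[0,0,0],"translation":[0,0,-35],"hand":0.8},
    {"turn":[0,0,0],"translation":[0,0,-35],"hand":0.8},
    {"turn":[0,0,0],"translation":[30,-20,-20],"hand":0.8},
    {"turn":[0,0,0],"translation":[30,-20,0],"hand":0.8},
    {"turn":[0,0,0],"translation":[30,-20,0],"hand":0.8},
    {"turn":[0,0,0],"translation":[30,-20,0],"hand":0.8},
    {"turn":[0,0,0],"translation":[30,-20,0],"hand":0.8},
  ],
)

```text
time_s: 4.62
eef_pos: [473.9, 134.5, 137.5]
ee_rot: [0.0, 0.943, 0.332, 0.0]
force: [1.1, -1.0, 0.2]
grip_width: 0.798
grip_force: 0.0
```

Call:
move_arm(
  moves=[
    {"turn":[0,0,0],"translation":[0,0,0],"hand":0.8},
    {"turn":[0,0,0],"translation":[0,0,0],"hand":0.8},
    {"turn":[0,0,0],"translation":[0,0,0],"hand":0.8},
  ],
)

```text
time_s: 4.87
eef_pos: [473.4, 132.4, 137.1]
ee_rot: [0.0, 0.943, 0.333, -0.0]
force: [1.2, -0.3, 0.2]
grip_width: 0.8
grip_force: 0.0
```

Run:
```python
from h import *
go([474,133,36],-51)
c=wcap()
cv2.imwrite('pics/w3.png',cv2.resize(c['image'],(800,600),interpolation=cv2.INTER_CUBIC))
```

```text
t 4.8667 pos [473.4 132.4 137.1] shift [ 9.000e-01 -1.000e-01  1.011e+02] |d| 101.1 w 0.8 F [ 1.2 -0.3  0.2]
tool y heading -51.1 tilt [-0.001 -0.    -1.   ] q6 0.9267268526502925
turn z rad -0.003
```

View pics/w3.png

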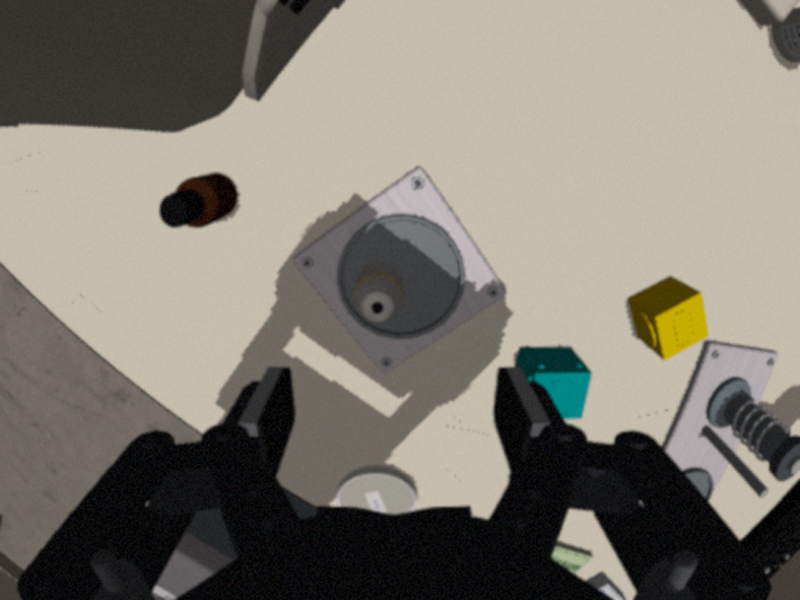

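The objective's top is at (377,307). The waiting seat's rim spans u 339–466 and v 213–338, and the bottle at (200,200) is clear.

Run:
```python
from h import *
c=pickle.load(open('wrist.pkl','rb'));k=.64
o=wworld(c,377*k,307*k,56);print('obj',o, wworld(c,381*k,285*k,20))
for n,u,v,z in (('L',339,277,14),('R',466,277,14),('T',402,213,14),('B',402,338,14),('c1',420,167,8),('c2',507,303,8),('c3',385,371,8),('c4',293,260,8)): print(n,wworld(c,u*k,v*k,z).round(1))
go([o[0],o[1],36.],-51)
```

```text
obj [472.74084996 141.66391514  56.        ] [473.21087245 140.87721043  20.        ]
L [460.8 160.8  14. ]
R [504.8 106.3  14. ]
T [509.9 156.   14. ]
B [454.4 110.8  14. ]
c1 [534.9 163.8   8. ]
c2 [507.7  75.1   8. ]
c3 [429.1 103.3   8. ]
c4 [450.5 186.9   8. ]
t 4.9167 pos [473.4 131.9 137.2] shift [  5.6  -8.  101.2] |d| 101.7 w 0.797 F [-0.  -0.2 -0.2]
tool y heading -51.2 tilt [-0.001 -0.    -1.   ] q6 0.9268210906604927
turn z rad -0.004
```

Call:
move_arm(
  moves=[
    {"turn":[0,0,0],"translation":[6,-8,0],"hand":0.6},
    {"turn":[0,0,0],"translation":[0,0,30],"hand":0.6},
    {"turn":[0,0,0],"translation":[0,0,30],"hand":0.6},
    {"turn":[0,0,0],"translation":[0,0,30],"hand":0.6},
    {"turn":[0,0,0],"translation":[0,0,11],"hand":0.6},
    {"turn":[0,0,0],"translation":[0,0,0],"hand":0.6},
    {"turn":[0,0,0],"translation":[0,0,0],"hand":0.6},
  ],
)

```text
time_s: 5.5
eef_pos: [473.4, 142.5, 36.5]
ee_rot: [-0.0, 0.943, 0.332, -0.0]
force: [0.1, 0.3, -0.3]
grip_width: 0.597
grip_force: 0.0
```

Call:
move_arm(
  moves=[
    {"turn":[0,0,0],"translation":[0,0,0],"hand":0.4},
    {"turn":[0,0,0],"translation":[0,0,0],"hand":0.3},
    {"turn":[0,0,0],"translation":[0,0,0],"hand":0.1},
    {"turn":[0,0,0],"translation":[0,0,0],"hand":0.1},
    {"turn":[0,0,0],"translation":[0,0,0],"hand":0.1},
    {"turn":[0,0,0],"translation":[0,0,0],"hand":0.1},
  ],
  grip_force=30,
)

```text
time_s: 6.0
eef_pos: [474.0, 142.7, 37.6]
ee_rot: [0.0, 0.943, 0.332, 0.001]
force: [-1.3, -0.5, 7.5]
grip_width: 0.277
grip_force: 30.3
```

Call:
move_arm(
  moves=[
    {"turn":[0,0,0],"translation":[0,0,-15],"hand":0.1},
    {"turn":[0,0,0],"translation":[0,0,-30],"hand":0.1},
    {"turn":[0,0,0],"translation":[0,0,-35],"hand":0.1},
    {"turn":[0,0,0],"translation":[-8,10,-20],"hand":0.1},
    {"turn":[0,0,0],"translation":[-18,23,0],"hand":0.1},
    {"turn":[0,0,0],"translation":[-24,31,0],"hand":0.1},
    {"turn":[0,0,0],"translation":[-24,31,0],"hand":0.1},
    {"turn":[0,0,0],"translation":[-24,31,0],"hand":0.1},
    {"turn":[0,0,0],"translation":[-24,31,0],"hand":0.1},
    {"turn":[0,0,0],"translation":[-24,31,0],"hand":0.1},
  ],
)

```text
time_s: 6.83
eef_pos: [477.2, -97.2, 136.9]
ee_rot: [0.0, 0.943, 0.332, 0.0]
force: [0.2, 0.8, -1.4]
grip_width: 0.279
grip_force: 29.8
```

Call:
move_arm(
  moves=[
    {"turn":[0,0,0],"translation":[-24,31,0],"hand":0.1},
    {"turn":[0,0,0],"translation":[-18,23,0],"hand":0.1},
    {"turn":[0,0,0],"translation":[-8,10,0],"hand":0.1},
    {"turn":[0,0,0],"translation":[0,0,0],"hand":0.1},
    {"turn":[0,0,0],"translation":[0,0,0],"hand":0.1},
    {"turn":[0,0,0],"translation":[0,0,0],"hand":0.1},
  ],
)

```text
time_s: 7.33
eef_pos: [478.6, -175.2, 136.3]
ee_rot: [-0.0, 0.943, 0.333, -0.0]
force: [-0.1, 0.5, -0.1]
grip_width: 0.275
grip_force: 29.8
```

```bash
python3 -c "
from h import *
go([480,-176,38.],-51)
s=sense();print(s['grip_force'])"
```

```text
t 7.3333 pos [ 478.6 -175.2  136.3] shift [ 0.6  1.5 98.3] |d| 98.4 w 0.275 F [-0.1  0.5 -0.1]
tool y heading -51.1 tilt [-0.  0. -1.] q6 0.31052016133440397
turn z rad -0.002
29.804152785727638
```

Call:
move_arm(
  moves=[
    {"turn":[0,0,0],"translation":[1,1,30],"hand":0.1},
    {"turn":[0,0,0],"translation":[0,0,30],"hand":0.1},
    {"turn":[0,0,0],"translation":[0,0,20],"hand":0.1},
    {"turn":[0,0,0],"translation":[0,0,13],"hand":0.1},
    {"turn":[0,0,0],"translation":[0,0,5],"hand":0.1},
    {"turn":[0,0,0],"translation":[0,0,0],"hand":0.1},
    {"turn":[0,0,0],"translation":[0,0,0],"hand":0.1},
  ],
)

```text
time_s: 7.92
eef_pos: [480.4, -175.7, 38.8]
ee_rot: [0.0, 0.943, 0.333, 0.0]
force: [-0.2, -0.8, -0.3]
grip_width: 0.273
grip_force: 30.3
```

Call:
move_arm(
  moves=[
    {"turn":[0,0,0],"translation":[0,0,1.5],"hand":0.1},
    {"turn":[0,0,0],"translation":[0,0,0],"hand":0.1},
    {"turn":[0,0,0],"translation":[0,0,0],"hand":0.1},
  ],
)

```text
time_s: 8.17
eef_pos: [480.5, -176.3, 37.5]
ee_rot: [0.0, 0.943, 0.333, 0.001]
force: [0.6, 2.6, 5.1]
grip_width: 0.273
grip_force: 30.9
```

Call:
move_arm(
  moves=[
    {"turn":[0,0,0],"translation":[0,0,0],"hand":0.4},
    {"turn":[0,0,0],"translation":[0,0,0],"hand":0.6},
    {"turn":[0,0,0],"translation":[0,0,0],"hand":0.6},
    {"turn":[0,0,0],"translation":[0,0,-20],"hand":0.6},
    {"turn":[0,0,0],"translation":[0,0,-35],"hand":0.6},
    {"turn":[0,0,0],"translation":[0,0,-35],"hand":0.7},
    {"turn":[0,0,0],"translation":[5,-20,0],"hand":0.75},
    {"turn":[0,0,0],"translation":[10,-36,0],"hand":0.75},
    {"turn":[0,0,0],"translation":[10,-36,0],"hand":0.75},
    {"turn":[0,0,0],"translation":[10,-36,0],"hand":0.75},
  ],
)

```text
time_s: 9.0
eef_pos: [426.0, -54.0, 126.7]
ee_rot: [0.0, 0.943, 0.332, 0.0]
force: [0.3, -0.3, 0.2]
grip_width: 0.752
grip_force: 0.0
```

Call:
move_arm(
  moves=[
    {"turn":[0,0,0],"translation":[4,-15,0],"hand":0.75},
    {"turn":[0,0,0],"translation":[0,0,0],"hand":0.75},
    {"turn":[0,0,0],"translation":[0,0,0],"hand":0.75},
    {"turn":[0,0,0],"translation":[0,0,0],"hand":0.75},
  ],
)

```text
time_s: 9.33
eef_pos: [421.4, -41.7, 127.0]
ee_rot: [0.0, 0.943, 0.332, 0.0]
force: [-0.6, 0.1, 0.0]
grip_width: 0.746
grip_force: 0.0
```

Run:
```python
from h import *
go([419.6,-39.4,27.],-51)
c=wcap()
cv2.imwrite('pics/w4.png',cv2.resize(c['image'],(800,600),interpolation=cv2.INTER_CUBIC))
```

```text
t 9.3333 pos [421.4 -41.7 127. ] shift [ 0.  -3.  99.9] |d| 100.0 w 0.746 F [-0.6  0.1  0. ]
tool y heading -51.2 tilt [ 0.001 -0.001 -1.   ] q6 0.5167986147508844
turn z rad -0.003
```

View pics/w4.png

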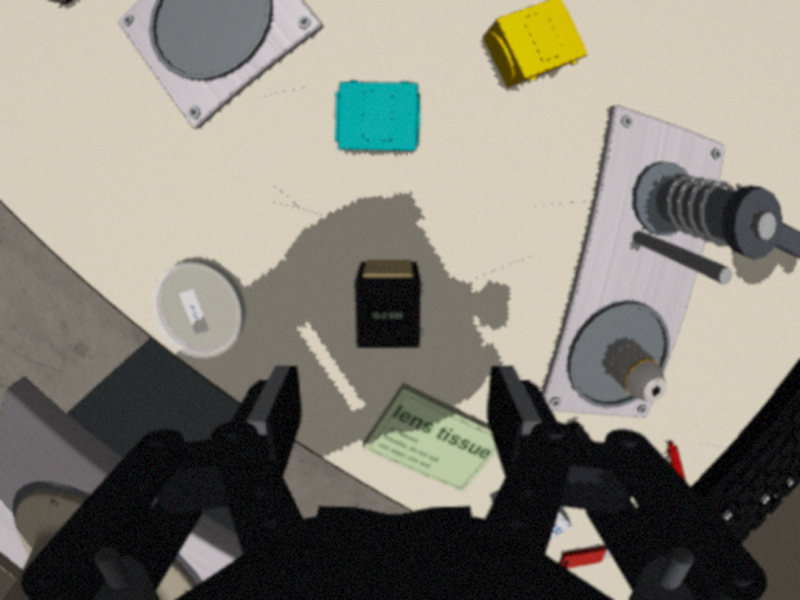

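The cube stands upright at (388,310) and the objective stands in the viewing seat at around (640,375). Next I pick up the cube.

Call:
move_arm(
  moves=[
    {"turn":[0,0,0],"translation":[0,-3,30],"hand":0.65},
    {"turn":[0,0,0],"translation":[0,0,30],"hand":0.65},
    {"turn":[0,0,0],"translation":[0,0,25],"hand":0.65},
    {"turn":[0,0,0],"translation":[0,0,13],"hand":0.65},
    {"turn":[0,0,0],"translation":[0,0,0],"hand":0.6},
    {"turn":[0,0,0],"translation":[0,0,0],"hand":0.4},
    {"turn":[0,0,0],"translation":[0,0,0],"hand":0.2},
    {"turn":[0,0,0],"translation":[0,0,0],"hand":0.2},
    {"turn":[0,0,0],"translation":[0,0,0],"hand":0.2},
    {"turn":[0,0,0],"translation":[0,0,0],"hand":0.2},
  ],
  grip_force=30,
)

```text
time_s: 10.22
eef_pos: [419.3, -38.7, 29.5]
ee_rot: [0.001, 0.943, 0.332, 0.001]
force: [-0.9, -1.2, 3.5]
grip_width: 0.37
grip_force: 31.1
```

Call:
move_arm(
  moves=[
    {"turn":[0,0,0],"translation":[0,0,-20],"hand":0.2},
    {"turn":[0,0,0],"translation":[0,0,-35],"hand":0.2},
    {"turn":[0,0,0],"translation":[0,0,-35],"hand":0.2},
    {"turn":[0,0,0],"translation":[17,-10,-10],"hand":0.2},
    {"turn":[0,0,0],"translation":[31,-18,0],"hand":0.2},
    {"turn":[0,0,0],"translation":[31,-19,0],"hand":0.2},
    {"turn":[0,0,0],"translation":[31,-19,0],"hand":0.2},
    {"turn":[0,0,0],"translation":[31,-18,0],"hand":0.2},
    {"turn":[0,0,0],"translation":[16,-10,0],"hand":0.2},
    {"turn":[0,0,0],"translation":[0,0,0],"hand":0.2},
  ],
)

```text
time_s: 11.05
eef_pos: [482.8, 136.2, 129.0]
ee_rot: [-0.0, 0.943, 0.334, 0.001]
force: [-0.9, 0.2, -0.9]
grip_width: 0.37
grip_force: 30.5
```

Call:
move_arm(
  moves=[
    {"turn":[0,0,0],"translation":[0,0,0],"hand":0.2},
    {"turn":[0,0,0],"translation":[0,0,0],"hand":0.2},
    {"turn":[0,0,0],"translation":[0,0,0],"hand":0.2},
  ],
)

```text
time_s: 11.3
eef_pos: [482.0, 132.3, 128.9]
ee_rot: [0.0, 0.943, 0.332, -0.0]
force: [1.3, -0.4, -0.6]
grip_width: 0.367
grip_force: 30.5
```

```bash
python3 -c "
from h import *
go([482,133,39.5],-51)"
```

```text
t 11.3 pos [482.  132.3 128.9] shift [ 0.4 -0.6 89.4] |d| 89.4 w 0.367 F [ 1.3 -0.4 -0.6]
tool y heading -51.2 tilt [-0. -0. -1.] q6 0.9273070638517819
turn z rad -0.004
```

Call:
move_arm(
  moves=[
    {"turn":[0,0,0],"translation":[0,0,30],"hand":0.2},
    {"turn":[0,0,0],"translation":[0,0,30],"hand":0.2},
    {"turn":[0,0,0],"translation":[0,0,20],"hand":0.2},
    {"turn":[0,0,0],"translation":[0,0,8],"hand":0.2},
    {"turn":[0,0,0],"translation":[0,0,1],"hand":0.2},
    {"turn":[0,0,0],"translation":[0,0,0],"hand":0.2},
    {"turn":[0,0,0],"translation":[0,0,0],"hand":0.2},
  ],
)

```text
time_s: 11.88
eef_pos: [482.7, 132.7, 40.5]
ee_rot: [0.0, 0.943, 0.332, 0.001]
force: [-0.5, 0.7, -0.9]
grip_width: 0.363
grip_force: 31.6
```

Call:
move_arm(
  moves=[
    {"turn":[0,0,0],"translation":[0,0,1.5],"hand":0.2},
    {"turn":[0,0,0],"translation":[0,0,0],"hand":0.2},
    {"turn":[0,0,0],"translation":[0,0,0],"hand":0.2},
  ],
)

```text
time_s: 12.13
eef_pos: [482.4, 133.1, 38.6]
ee_rot: [0.0, 0.943, 0.332, 0.0]
force: [-0.2, -0.8, 0.8]
grip_width: 0.366
grip_force: 31.6
```

Call:
move_arm(
  moves=[
    {"turn":[0,0,0],"translation":[0,0,0.5],"hand":0.3},
    {"turn":[0,0,0],"translation":[0,0,0],"hand":0.5},
    {"turn":[0,0,0],"translation":[0,0,0],"hand":0.6},
    {"turn":[0,0,0],"translation":[0,0,0],"hand":0.6},
    {"turn":[0,0,0],"translation":[0,0,-20],"hand":0.6},
    {"turn":[0,0,0],"translation":[0,0,-30],"hand":0.6},
    {"turn":[0,0,0],"translation":[0,0,-40],"hand":0.6},
    {"turn":[0,0,0],"translation":[0,0,-40],"hand":0.6},
    {"turn":[0,0,0],"translation":[0,0,-30],"hand":0.6},
    {"turn":[0,0,0],"translation":[0,0,0],"hand":0.6},
  ],
)

```text
time_s: 12.97
eef_pos: [484.4, 133.4, 203.8]
ee_rot: [0.002, 0.943, 0.333, 0.005]
force: [-0.3, 0.2, 0.7]
grip_width: 0.599
grip_force: 0.0
```

Call:
move_arm(
  moves=[
    {"turn":[0,0,0],"translation":[-13,38,0],"hand":0.6},
    {"turn":[0,0,0],"translation":[-13,38,0],"hand":0.6},
    {"turn":[0,0,0],"translation":[-13,38,0],"hand":0.6},
    {"turn":[0,0,0],"translation":[-13,38,0],"hand":0.6},
    {"turn":[0,0,0],"translation":[-13,38,0],"hand":0.6},
    {"turn":[0,0,0],"translation":[-13,38,0],"hand":0.6},
    {"turn":[0,0,0],"translation":[-13,38,0],"hand":0.6},
    {"turn":[0,0,0],"translation":[-13,38,0],"hand":0.6},
    {"turn":[0,0,0],"translation":[-13,38,0],"hand":0.6},
    {"turn":[0,0,0],"translation":[-13,37,0],"hand":0.6},
  ],
)

```text
time_s: 13.8
eef_pos: [618.8, -245.6, 197.0]
ee_rot: [-0.0, 0.943, 0.332, -0.0]
force: [0.3, 0.5, -0.2]
grip_width: 0.602
grip_force: 0.0
```

Call:
move_arm(
  moves=[
    {"turn":[0,0,0],"translation":[0,0,0],"hand":0.6},
    {"turn":[0,0,0],"translation":[0,0,0],"hand":0.6},
    {"turn":[0,0,0],"translation":[0,0,0],"hand":0.6},
    {"turn":[0,0,0],"translation":[0,0,0],"hand":0.6},
  ],
)

```text
time_s: 14.13
eef_pos: [618.6, -242.4, 197.7]
ee_rot: [-0.0, 0.943, 0.333, -0.0]
force: [-0.9, 0.1, -0.0]
grip_width: 0.6
grip_force: 0.0
```

Run:
```python
from h import *
go([626,-251,122.],-51)
c=wcap()
cv2.imwrite('pics/w5.png',cv2.resize(c['image'],(800,600),interpolation=cv2.INTER_CUBIC))
```

```text
t 14.1333 pos [ 618.6 -242.4  197.7] shift [ 0.4 11.4 75.7] |d| 76.6 w 0.6 F [-0.9  0.1 -0. ]
tool y heading -51.1 tilt [-0.  0. -1.] q6 0.3422924635261748
turn z rad -0.002
```

View pics/w5.png

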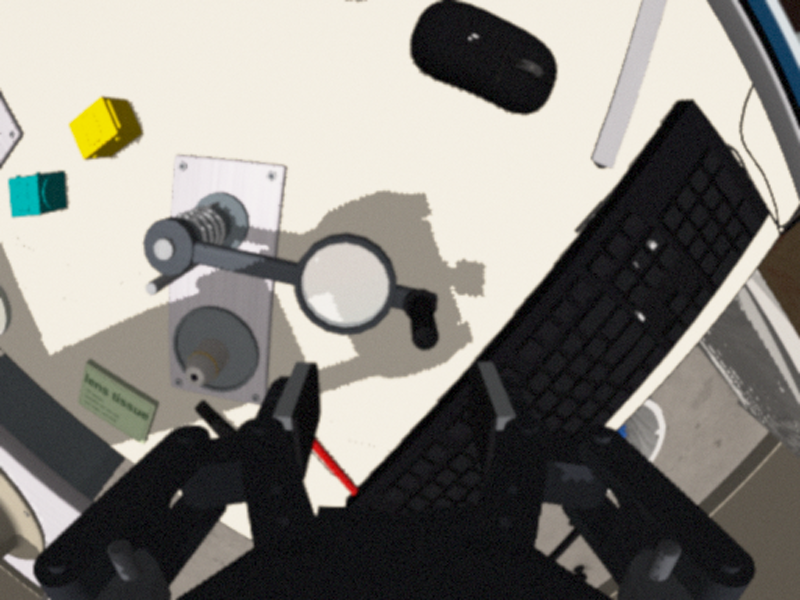

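The peg's top is at (425,336) and its foot at around (416,297). The objective stands in its seat at (205,362).

Run:
```python
from h import *
c=pickle.load(open('wrist.pkl','rb'));k=.64
p=wworld(c,425*k,336*k,140);q=wworld(c,163*k,249*k,98);print(p,q,wworld(c,345*k,283*k,92),np.hypot(*(p-q)[:2]))
go([*p[:2],122.],-51)
```

```text
[ 627.41718627 -252.33980095  140.        ] [ 565.56380517 -127.84074695   98.        ] [ 610.50717093 -216.93965477   92.        ] 139.0174636558114
t 14.1833 pos [ 618.6 -242.3  198. ] shift [ 0.6 13.3 76. ] |d| 77.1 w 0.601 F [-0.9 -0.8  0.4]
tool y heading -51.1 tilt [-0.  0. -1.] q6 0.34222340525645284
turn z rad -0.001
```

Call:
move_arm(
  moves=[
    {"turn":[0,0,0],"translation":[0,13,15],"hand":0.6},
    {"turn":[0,0,0],"translation":[0,0,25],"hand":0.6},
    {"turn":[0,0,0],"translation":[0,0,25],"hand":0.6},
    {"turn":[0,0,0],"translation":[0,0,10],"hand":0.6},
    {"turn":[0,0,0],"translation":[0,0,0],"hand":0.4},
    {"turn":[0,0,0],"translation":[0,0,0],"hand":0.2},
    {"turn":[0,0,0],"translation":[0,0,0],"hand":0},
    {"turn":[0,0,0],"translation":[0,0,0],"hand":0},
    {"turn":[0,0,0],"translation":[0,0,0],"hand":0},
    {"turn":[0,0,0],"translation":[0,0,0],"hand":0},
  ],
  grip_force=50,
)

```text
time_s: 15.02
eef_pos: [626.9, -253.1, 125.0]
ee_rot: [0.0, 0.943, 0.333, 0.0]
force: [-4.9, 3.5, 5.0]
grip_width: 0.123
grip_force: 48.7
```

```bash
cat > arc.py <<'E'
from h import *
import sys
# arc about the pivot, clockwise from the current TCP; prints tool-axis shifts for each step (deg), no turning
P=np.array([566.5,-127.5]); s=sense();R=toolR(s);p=np.array(s['eef_pos'])[:2]
r0=np.hypot(*(p-P)); a=np.arctan2(*(p-P)[::-1]); st=float(sys.argv[1]);n=int(sys.argv[2])
print('r',r0,'ang',np.degrees(a),'pos',s['eef_pos'],'F',s['force'],'w',s['grip_width'],s['grip_force'])
cur=p
for i in range(n):
    a-=np.radians(st); q=P+140*np.array([np.cos(a),np.sin(a)])
    print((R.T@np.array([*(q-cur),0])).round(1)); cur=q
E
python3 arc.py 10 9
```

```text
r 139.3706486492815 ang -64.3054146069919 pos [ 626.92747964 -253.08940007  124.97809885] F [-4.94180243  3.50781887  5.01659227] w 0.1234146538271888 48.69661331176758
[-23.3  -7.   -0. ]
[-21.5 -11.5  -0. ]
[-19.2 -15.1  -0. ]
[-16.3 -18.2  -0. ]
[-12.9 -20.7  -0. ]
[ -9.1 -22.7  -0. ]
[ -5.  -23.9  -0. ]
[ -0.8 -24.4  -0. ]
[  3.5 -24.2  -0. ]
```

Call:
move_arm(
  moves=[
    {"turn":[0,0,0],"translation":[-11.8,-3,0],"hand":0},
    {"turn":[0,0,0],"translation":[-11.5,-4,0],"hand":0},
    {"turn":[0,0,0],"translation":[-11,-5.2,0],"hand":0},
    {"turn":[0,0,0],"translation":[-10.5,-6.3,0],"hand":0},
    {"turn":[0,0,0],"translation":[-10,-7,0],"hand":0},
    {"turn":[0,0,0],"translation":[-9.2,-8.1,0],"hand":0},
    {"turn":[0,0,0],"translation":[0,0,0],"hand":0},
    {"turn":[0,0,0],"translation":[0,0,0],"hand":0},
  ],
)

```text
time_s: 15.68
eef_pos: [556.6, -266.8, 125.0]
ee_rot: [0.0, 0.943, 0.332, 0.002]
force: [2.9, 6.1, 3.4]
grip_width: 0.124
grip_force: 48.9
```

```bash
python3 arc.py 8 8
```

```text
r 139.64625493138504 ang -94.07938888717077 pos [ 556.56575694 -266.79245253  125.00524769] F [2.88467225 6.10953522 3.38151603] w 0.12447670457776985 48.948513865470886
[-13.6 -14.   -0.1]
[-11.2 -16.   -0.1]
[ -8.9 -17.4  -0.1]
[ -6.4 -18.5  -0.1]
[ -3.8 -19.2  -0. ]
[ -1.1 -19.5  -0. ]
[  1.7 -19.5  -0. ]
[  4.4 -19.   -0. ]
```

Call:
move_arm(
  moves=[
    {"turn":[0,0,0],"translation":[-7,-6.8,0],"hand":0},
    {"turn":[0,0,0],"translation":[-6.5,-7.2,0],"hand":0},
    {"turn":[0,0,0],"translation":[-6,-7.8,0],"hand":0},
    {"turn":[0,0,0],"translation":[-5.3,-8.2,0],"hand":0},
    {"turn":[0,0,0],"translation":[-4.7,-8.6,0],"hand":0},
    {"turn":[0,0,0],"translation":[-4.2,-8.8,0],"hand":0},
    {"turn":[0,0,0],"translation":[-3.5,-9.1,0],"hand":0},
    {"turn":[0,0,0],"translation":[-2.9,-9.4,0],"hand":0},
    {"turn":[0,0,0],"translation":[0,0,0],"hand":0},
    {"turn":[0,0,0],"translation":[0,0,0],"hand":0},
  ],
)

```text
time_s: 16.52
eef_pos: [484.8, -241.3, 125.0]
ee_rot: [0.002, 0.943, 0.332, 0.002]
force: [6.6, 3.3, 0.4]
grip_width: 0.123
grip_force: 48.9
```

```bash
python3 arc.py 6 5
```

```text
r 140.10828645099284 ang -125.6873560275767 pos [ 484.76615156 -241.29767112  125.03843011] F [6.55529295 3.30969928 0.40012618] w 0.12295750198936134 48.90131950378418
[ -3.1 -14.3  -0.1]
[ -1.7 -14.6  -0.1]
[ -0.1 -14.7  -0.1]
[  1.4 -14.6  -0.1]
[  2.9 -14.4  -0.1]
```

Call:
move_arm(
  moves=[
    {"turn":[0,0,0],"translation":[-1.7,-7.1,0],"hand":0},
    {"turn":[0,0,0],"translation":[-1.4,-7.2,0],"hand":0},
    {"turn":[0,0,0],"translation":[-1,-7.3,0],"hand":0},
    {"turn":[0,0,0],"translation":[-0.7,-7.3,0],"hand":0},
    {"turn":[0,0,0],"translation":[-0.2,-7.3,0],"hand":0},
    {"turn":[0,0,0],"translation":[0.1,-7.4,0],"hand":0},
    {"turn":[0,0,0],"translation":[0.5,-7.3,0],"hand":0},
    {"turn":[0,0,0],"translation":[0,0,0],"hand":0},
    {"turn":[0,0,0],"translation":[0,0,0],"hand":0},
  ],
)

```text
time_s: 17.27
eef_pos: [449.7, -205.4, 125.0]
ee_rot: [0.003, 0.943, 0.332, 0.002]
force: [7.3, -0.9, 2.9]
grip_width: 0.126
grip_force: 48.9
```

```bash
python3 arc.py 3 4
```

```text
r 140.37410719504246 ang -146.30875029076336 pos [ 449.70328941 -205.36795469  125.00599475] F [ 7.32605234 -0.86210587  2.87327477] w 0.12638696459944165 48.85602056980133
[ 1.2 -7.2 -0. ]
[ 1.2 -7.2 -0. ]
[ 1.6 -7.2 -0. ]
[ 2.  -7.1 -0. ]
```

Call:
move_arm(
  moves=[
    {"turn":[0,0,0],"translation":[0.8,-4,0],"hand":0},
    {"turn":[0,0,0],"translation":[0.8,-4,0],"hand":0},
    {"turn":[0,0,0],"translation":[0.4,-2,0],"hand":0},
    {"turn":[0,0,0],"translation":[0,0,0],"hand":0},
    {"turn":[0,0,0],"translation":[0,0,0],"hand":0},
  ],
)

```text
time_s: 17.68
eef_pos: [444.5, -196.8, 124.9]
ee_rot: [0.003, 0.943, 0.333, 0.001]
force: [2.0, -4.2, 7.6]
grip_width: 0.128
grip_force: 49.1
```

```bash
python3 arc.py 3 1
```

```text
r 140.29140555341775 ang -150.40327883547923 pos [ 444.51336886 -196.78881797  124.88773237] F [ 2.04825154 -4.22817167  7.60489985] w 0.1284099642702614 49.11364495754242
[ 1.7 -7.2 -0. ]
```

Call:
move_arm(
  moves=[
    {"turn":[0,0,0],"translation":[0.5,-2.5,0],"hand":0},
    {"turn":[0,0,0],"translation":[0,0,0],"hand":0},
    {"turn":[0,0,0],"translation":[0,0,0],"hand":0},
    {"turn":[0,0,0],"translation":[0,0,0],"hand":0},
  ],
)

```text
time_s: 18.02
eef_pos: [443.8, -195.5, 125.0]
ee_rot: [0.004, 0.943, 0.332, 0.002]
force: [4.2, -9.0, 3.1]
grip_width: 0.12
grip_force: 49.0
```

```bash
python3 arc.py 3 1
```

```text
r 140.27382749746246 ang -150.98045191724003 pos [ 443.83695543 -195.54795498  124.97676498] F [ 4.1948191  -9.0250385   3.13682312] w 0.11995758687956738 49.02142524719238
[ 1.7 -7.1 -0.1]
```

Call:
move_arm(
  moves=[
    {"turn":[0,0,0],"translation":[0.3,-1.5,0],"hand":0},
    {"turn":[0,0,0],"translation":[0,0,0],"hand":0},
    {"turn":[0,0,0],"translation":[0,0,0],"hand":0},
  ],
)

```text
time_s: 18.27
eef_pos: [443.5, -195.0, 125.1]
ee_rot: [0.005, 0.943, 0.332, 0.002]
force: [7.2, -12.4, 1.2]
grip_width: 0.123
grip_force: 49.0
```

Run:
```python
from h import *
s=sense();print(s['eef_pos'],s['force'])
a=cap('scene')
cv2.imwrite('pics/end.png',cv2.resize(a['image'][125:305,180:420],(800,600),interpolation=cv2.INTER_CUBIC))
```

```text
[ 443.54045684 -194.98327808  125.05749873] [  7.22642074 -12.41139407   1.17032777]
```

View pics/end.png

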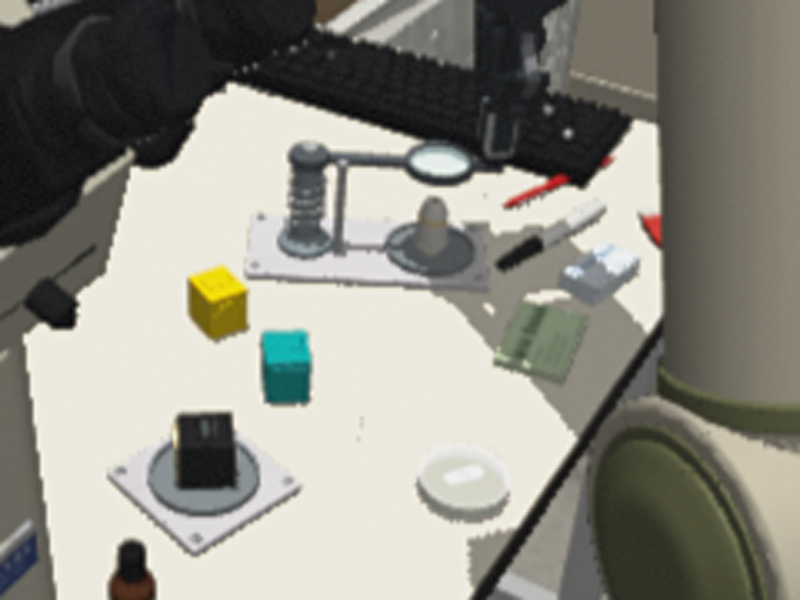

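The cube is flat in the waiting seat at (205,460) and the objective is upright in the viewing seat at (433,228). The arm is against its stop pin with the lens over the objective, and the gripper holds the peg. I'm handing the job in.

```bash
python3 -c "
from rig import finish_job
print(finish_job())"
```

```text
the job is handed in; nothing more can be done
None
```

I've handed the job in at about 18 s of the 72 s allowed; no verdict came back. In the last picture the objective is upright in the viewing seat, the cube is flat in the waiting seat, the lens arm is held at its stop by the peg, and the oil bottle was never touched.

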